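# Clip the soil probes back on their rack

## Task

Put the green and the yellow soil probe from the bench back on the clip rack, each in the place marked with its own colour. Lay each one across its two clips and press it down until it snaps fully home in both, about centred along its length; do not drop them. Then let go.

Things in the scene. Friction and masses are not known exactly. Their poses are not given: they have to be found in the camera images.
- probe_green: Green soil probe, a 160 mm bar lying on the bench: in the middle a square green grip, 50 mm long, 18 x 18 mm; either side a round steel shank, 12 mm thick; point at the +x end, green cap (16 mm) at the -x end. About 90 g, balanced. Origin: on the axis, mid grip, 9 mm above the bench; x along the bar, z up. Pinch the flat sides of the grip, closing along y.
- probe_yellow: Yellow soil probe, a 160 mm bar lying on the bench: in the middle a square yellow grip, 50 mm long, 18 x 18 mm; either side a round steel shank, 12 mm thick; point at the +x end, yellow cap (16 mm) at the -x end. About 90 g, balanced. Origin: on the axis, mid grip, 9 mm above the bench; x along the bar, z up. Pinch the flat sides of the grip, closing along y.
- place_green (a point): Green place of the clip rack (green strip, 150 x 52 mm): two white spring clips opening upwards, 50 mm either side along x, each 12 mm wide. Point: middle of a clipped probe's axis, 45 mm above the bench, 31 mm above the strip; x along the probe (either way round), y across, z up. Jaws reach 22 mm above the point; mouth 30 mm wide on top, 8 mm at the lips.
- place_yellow (a point): Yellow place (yellow strip), same build and axes. 5 to 10 N straight down spreads the jaws 2 mm each; the shanks snap under the lips onto a solid seat. A probe merely lying in the mouth is over 8 mm too high. The rack's four places are 70 mm apart along y, order varies: green, yellow, black (empty), red (holds a red probe).
Not all that is in view belongs to the job. Leave any blue look-alike of the probe_yellow alone.

How it is judged:
By the outcome, as a careful person would: the job done as asked, in the order asked, and still so for the second after the job is handed in, with the robot touching nothing.
It also fails if it takes over 51 s, if anything falls off the work surface, if the arm or the gripper's body presses on something with over 40 N, if the wrist force passes 120 N, or if a joint passes its speed limit or range.

## Robot

A 6-joint arm with a two-finger parallel gripper is mounted at the origin on the work surface. World frame = base frame: x ahead of the robot, y to its left, z up, the work surface at z = 0. Lengths are in m, angles in rad, forces in N, time in s.
With the tool pointing down it reaches from about 0.275 to 1 m from the base axis. Payload 8.4 kg.
Tool frame: the origin (TCP) lies between the finger pads; the fingertips stand 14 mm ahead of it and the grasp point (between the pads) lies 5 mm behind it (ctrl.tip_reach is the distance from the TCP to the fingertips, in m); z points along the fingers, y is the direction in which the jaws open and shut (so a half turn about z gives the same grasp; the last joint's range is limited). The gripper opens to 85 mm and grips with 20 to 120 N. Pads are 22 mm wide; open, the fingers measure 114 mm over their backs; the gripper's body (76 mm by 85 mm) begins 54 mm behind the grasp point. The pads swing forward as they close: fully open they stand 13 mm farther back than shut.
Start: joints at [-1.244, 0.353, 1.633, -0, 1.155, -0.002], TCP at [0.202, -0.592, 0.245] pointing down, gripper open.
Joint ranges: [-2.63, 2.63], [-0.92, 2.1], [0.06, 2.66], [-1.3, 4.44], [0, 2.69], [-3.02, 3.02]. Speed limits (rad/s): [2.22, 2.22, 2.79, 3.14, 3.14, 3.14].

## Interface

Orientations are given as a 3x3 rotation matrix whose columns are the frame's x, y, z axes.
In Python, from rig import ctrl gives the robot as it stands. Calls block until the motion is done:
- ctrl.reach(position, orientation): joint-space move of the TCP to a pose.
- ctrl.move_straight(position, rotation=None, velocity=0.15, stop_force=None): straight line of the TCP; rotation=None keeps the orientation; velocity is the mean speed in m/s. With stop_force (N) it stops when the force on the tool has changed by that much, and returns True; else False.
- ctrl.goto_joints(angles): joint-space move.
- ctrl.set_gripper(opening): finger opening in m; the grip force is fixed at half the most; returns when the fingers have stopped.
- ctrl.hold(seconds).
- ctrl.solve_ik(position, orientation): joint angles nearest the present ones, or None.
- ctrl.read_state(): the state.
- ctrl.grab_frame(name): name is "scene" or "side" or "wrist"; returns the picture (480x640x3 uint8, blue, green, red); there is no depth.
- ctrl.calibration(name): a dict with "fx", "fy", "cx", "cy" (pixels), "k1" (the pictures are not rectified: a ray, as slopes to the right and down, at radius r is drawn at 1 + k1 r^2 times it, then the intrinsics apply), "extrinsics" (4x4, takes a point from camera to world coordinates); the wrist camera has in their place "tool_from_camera" (4x4, takes a point from camera to tool coordinates, whose origin is the TCP and whose axes are the flange's). Camera axes: x right, y down, z forward; pixel columns grow to the right and rows downward; lengths in m; the calibration is good to about 2 mm. A picture is of the moment at which its call begins: read the wrist's pose just before it. calibration takes no time and is no camera call.
A pose or a line that the arm cannot do raises ctrl.Unreachable and nothing moves.
- ctrl.close_job(): hands the job in, once; it reports no verdict.
The state is a dict: "time": time; "joints": joint angles; "joint_vel": joint speeds; "tau": joint torques, N m; "eef_pos": TCP position; "eef_rot": TCP orientation; "ft_force": force on the tool from outside, world axes, zero at the start; "torque": the same for the moment, N m; "gripper_width": finger opening in m.
Only numpy, scipy, OpenCV 4.12 (cv2) and the standard library are available. Lean on these libraries where they do the work, as an engineer would, in place of code of your own. Each camera call takes 0.05 s, during which the arm holds its last target.

## Working session

There is one attempt and no reset: what is moved stays moved. The work goes in short steps, each a Python script; the robot and the scene stay as the last script left them, time stands still between calls to the robot, and variables do not carry over. Pictures are saved under pics/ and viewed, and the job is handed in when it is done.

```bash
ls; mkdir -p pics; python3 - <<'E'
from rig import ctrl
import cv2
for n in ("scene","side","wrist"):
    s=ctrl.read_state()
    cv2.imwrite(f"pics/{n}0.png",ctrl.grab_frame(n))
    print(n,ctrl.calibration(n))
print(s)
E
```

```text
pics
scene {'fx': 436.206384669482, 'fy': 436.206384669482, 'cx': 318.129450027329, 'cy': 248.53455929570123, 'k1': 0.03465315622974981, 'extrinsics': array([[ 0.00173661,  0.62770986, -0.77844545,  1.25860237],
       [ 0.99992973,  0.00803857,  0.00871272,  0.1385192 ],
       [ 0.01172665, -0.77840588, -0.62765179,  0.7125572 ],
       [ 0.        ,  0.        ,  0.        ,  1.        ]])}
side {'fx': 579.7431069129177, 'fy': 579.7431069129177, 'cx': 315.9957180030763, 'cy': 243.763888954714, 'k1': 0.0490189772561723, 'extrinsics': array([[-0.79969359, -0.41144893,  0.43726417, -0.12383244],
       [-0.60036893,  0.53963532, -0.59021257,  0.99097457],
       [ 0.00687914, -0.73450902, -0.67856405,  1.01047711],
       [ 0.        ,  0.        ,  0.        ,  1.        ]])}
wrist {'fx': 391.11831739189824, 'fy': 391.11831739189824, 'cx': 317.66492308701453, 'cy': 239.92122118416407, 'k1': -0.0832758123752266, 'tool_from_camera': array([[ 2.44648611e-04, -9.50330983e-01, -3.11241005e-01,
         7.96950451e-02],
       [ 9.99999969e-01,  2.45570393e-04,  3.62273928e-05,
        -6
[... 293 characters left out ...]
  1.15518595e+00, -2.41973066e-03]), 'joint_vel': array([ 8.03456066e-05, -1.00858241e-03, -1.03215413e-03,  2.05191410e-03,
       -1.27584559e-03,  1.59036618e-03]), 'tau': array([-4.33656778e-04, -6.06356978e+01, -3.42821968e+01,  6.65213975e-05,
        3.77320233e-03, -2.33402938e-05]), 'eef_pos': array([ 0.20166738, -0.59116617,  0.24465373]), 'eef_rot': array([[ 9.46434566e-01,  3.22895424e-01, -3.95733939e-04],
       [ 3.22895667e-01, -9.46433898e-01,  1.12479715e-03],
       [-1.13441605e-05, -1.19232768e-03, -9.99999289e-01]]), 'ft_force': array([ 0.35818076,  0.69952488, -0.17794889]), 'torque': array([ 0.02953897, -0.01960964,  0.04358799]), 'gripper_width': 0.08530122675481654}
```

View pics/scene0.png

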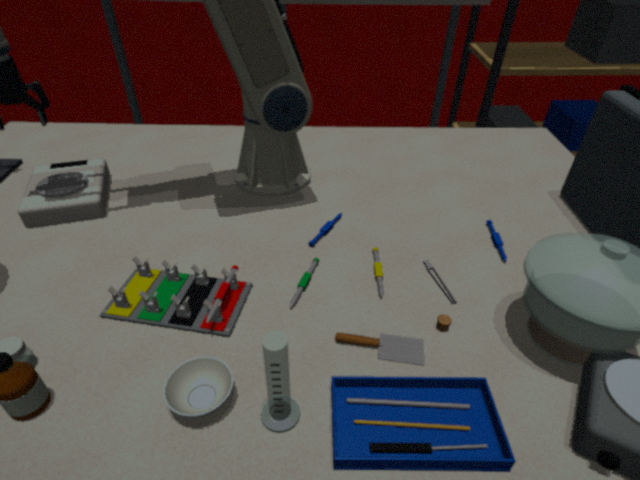

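View pics/side0.png

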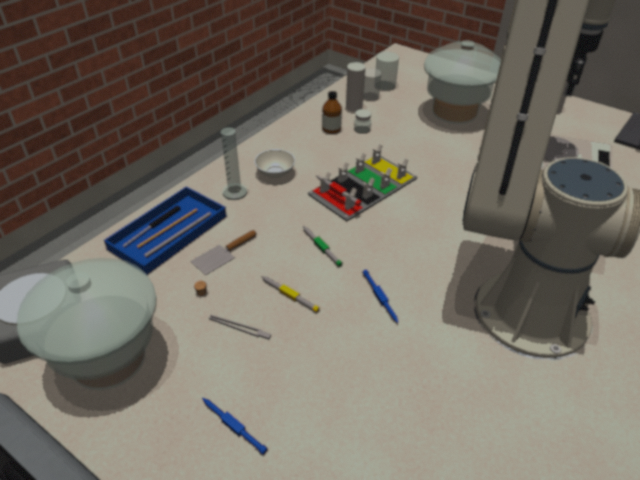

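View pics/wrist0.png

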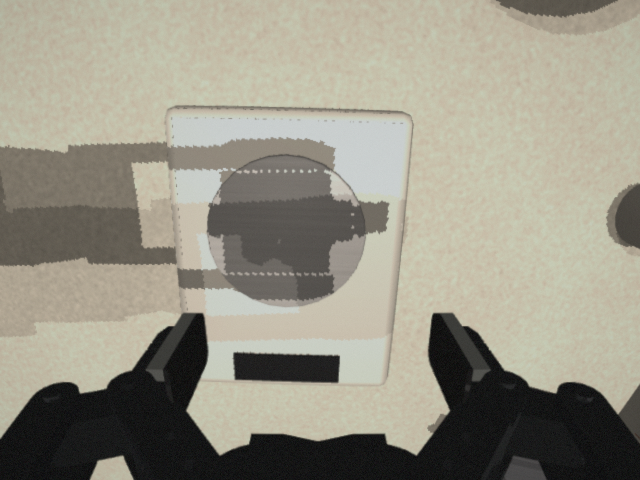

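Scene: rack at about (180,298), order from left yellow, green, black, red. Green probe at (305,283), yellow at (378,270), with blue look-alikes at (325,230) and (497,240). In the side view, green is at (321,243) and yellow at (290,291). The wrist view shows only the scale, nothing that matters here.

```bash
cat > h.py <<'E'
from rig import ctrl
import cv2, numpy as np
def ext(name,state=None):
    c=ctrl.calibration(name)
    if name!="wrist": return c,np.array(c["extrinsics"])
    T=np.eye(4);T[:3,:3]=state["eef_rot"];T[:3,3]=state["eef_pos"]
    return c,T@np.array(c["tool_from_camera"])
def rays(name,px,state=None):
    c,T=ext(name,state)
    K=np.array([[c["fx"],0,c["cx"]],[0,c["fy"],c["cy"]],[0,0,1]])
    u=cv2.undistortPoints(np.array(px,float).reshape(-1,1,2),K,np.array([c["k1"],0,0,0])).reshape(-1,2)
    d=np.c_[u,np.ones(len(u))]@T[:3,:3].T
    return T[:3,3],d
def onplane(name,px,z,state=None):
    o,d=rays(name,px,state)
    z=np.asarray(z,float)
    return o+d*((z-o[2])/d[:,2])[:,None]
def mask(img,col):
    h=cv2.cvtColor(img,cv2.COLOR_BGR2HSV)
    lo,hi={"green":(50,80),"yellow":(24,34),"red":(0,6)}[col]
    return cv2.inRange(h,(lo,130,60),(hi,255,255))
def blobs(m,amin=15):
    n,l,s,c=cv2.connectedComponentsWithStats(m)
    return sorted([(int(s[i,4]),c[i].round(1),s[i,:4],(l==i).astype(np.uint8)) for i in range(1,n) if s[i,4]>=amin],key=lambda t:-t[0])
E
python3 - <<'E'
from h import *
for n in("scene","side"):
    im=cv2.imread(f"pics/{n}0.png")
    for col in("green","yellow"):
        for a,c,b,_ in blobs(mask(im,col)):
            print(n,col,a,c,b,onplane(n,[c],.018)[0].round(4))
E
```

```text
scene green 793 [163.5 297.4] [138 274  50  47] [ 0.5732 -0.1932  0.018 ]
scene green 100 [304.5 279.3] [299 273  12  14] [0.5118 0.1162 0.018 ]
scene yellow 851 [133.9 292.9] [106 269  55  48] [ 0.5596 -0.2619  0.018 ]
scene yellow 109 [377.8 269.1] [374 262   9  16] [0.474  0.2913 0.018 ]
scene yellow 15 [380.3 422.2] [375 422  12   2] [0.8646 0.2527 0.018 ]
side green 334 [372.3 179.4] [349 169  47  25] [ 0.5506 -0.1877  0.018 ]
side green 88 [320.5 243.5] [314 238  14  13] [0.5073 0.12   0.018 ]
side yellow 388 [388.7 169.9] [365 158  48  26] [ 0.5378 -0.2559  0.018 ]
side yellow 142 [288.5 291.2] [279 285  20  14] [0.4692 0.2958 0.018 ]
side yellow 21 [315.8 307.9] [314 306   5   5] [0.3883 0.2982 0.018 ]
```

Scene and side agree to within 5 mm. Next I take closer wrist looks over the rack, then the probes.

```bash
python3 - <<'E'
from h import *
import pickle
R=np.diag([1.,-1,-1])
out={}
for n,p in(("rack",[.53,-.19,.24]),("probes",[.46,.2,.2])):
    q=ctrl.solve_ik(p,R); print(q)
    ctrl.reach(p,R)
    s=ctrl.read_state(); im=ctrl.grab_frame("wrist")
    cv2.imwrite(f"pics/w_{n}.png",im); out[n]=s; print(s["time"],s["eef_pos"],s["joints"].round(2))
pickle.dump(out,open("st.pkl","wb"))
E
```

```text
[-3.46882854e-01  2.62530487e-01  1.77324386e+00 -4.44089210e-16
  1.10581831e+00  1.22391347e+00]
2.025 [ 0.52984565 -0.19066843  0.24002361] [-0.35  0.26  1.77 -0.    1.11  1.22]
[ 4.07136890e-01  2.14097779e-01  1.93829404e+00 -4.44089210e-16
  9.89200839e-01  1.97793322e+00]
3.55 [0.46053803 0.19938174 0.20014534] [ 0.41  0.21  1.94 -0.    0.99  1.98]
```

View pics/w_rack.png

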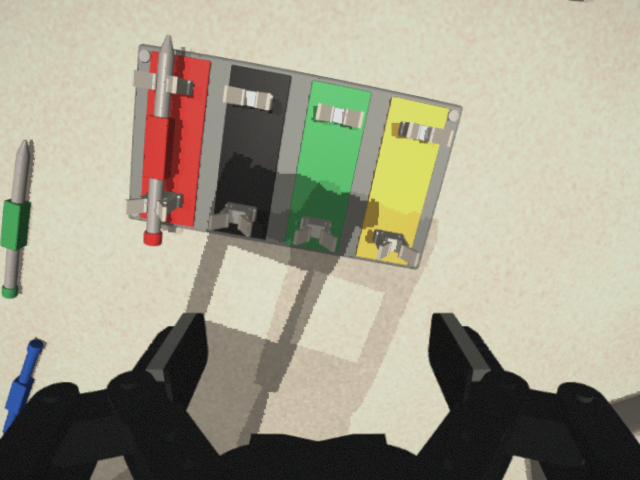

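View pics/w_probes.png

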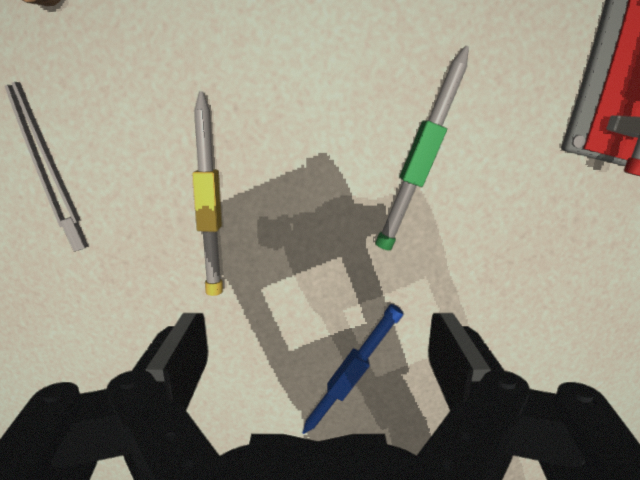

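Rack view: from left red (with its probe, 165,140), black, green (330,165), yellow (405,185), turned about 13°. Probes view: yellow grip at (206,200), cap (214,288), tip (201,95). Green grip at (424,154), cap (386,242), tip (465,48). The blue look-alike at (350,370) is close to neither.

```bash
cat > meas.py <<'E'
from h import *
import pickle
def rect(name,m,z,st):
    cs,_=cv2.findContours(m,cv2.RETR_EXTERNAL,cv2.CHAIN_APPROX_NONE)
    pts=np.vstack(cs).reshape(-1,2)
    P=onplane(name,pts,z,st)[:,:2]
    (c,wh,a)=cv2.minAreaRect((P*1000).astype(np.float32))
    b=cv2.boxPoints((c,wh,a)); e=[b[1]-b[0],b[2]-b[1]]; L=max(e,key=np.linalg.norm)
    ang=np.arctan2(L[1],L[0]); ang=(ang+np.pi/2)%np.pi-np.pi/2
    return np.array(c)/1000,sorted(np.round(wh,1)),ang
def cmask(im,col):
    h=cv2.cvtColor(im,cv2.COLOR_BGR2HSV)
    lo,hi={"green":(50,80),"yellow":(23,34),"red":(0,6)}[col]
    return cv2.inRange(h,(lo,110,40),(hi,255,255))
E
python3 - <<'E'
from meas import *
st=pickle.load(open("st.pkl","rb"))
im=cv2.imread("pics/w_rack.png")
for col in("green","yellow","red"):
    m=cv2.morphologyEx(cmask(im,col),cv2.MORPH_CLOSE,np.ones((5,5)))
    for a,c,b,l in blobs(m,300)[:2]:
        r=rect("wrist",l,.014,st["rack"]); print("rack",col,a,c,r[0].round(4),r[1],np.degrees(r[2]).round(2))
im=cv2.imread("pics/w_probes.png")
for col in("green","yellow"):
    for a,c,b,l in blobs(cmask(im,col),60):
        r=rect("wrist",l,.018 if a>500 else .009,st["probes"]); print("probe",col,a,c,r[0].round(4),r[1],np.degrees(r[2]).round(2))
for n,px in(("green",[(466,48),(386,242)]),("yellow",[(201,95),(214,288)])):
    P=onplane("wrist",px,.009,st["probes"]); d=P[0]-P[1]
    print(n,P.round(4).tolist(),np.linalg.norm(d),np.degrees(np.arctan2(d[1],d[0])),P.mean(0))
E
```

```text
rack green 7180 [326.5 159.8] [ 0.5589 -0.197 ] [np.float64(51.3), np.float64(148.2)] -10.68
rack green 1161 [ 14.  224.9] [0.5098 0.1134] [np.float64(28.9), np.float64(55.6)] -19.37
rack yellow 7338 [400.3 175.3] [ 0.5458 -0.2655] [np.float64(52.2), np.float64(149.5)] -10.78
rack red 6841 [177.7 139.4] [ 0.5845 -0.06  ] [np.float64(52.3), np.float64(149.9)] -10.68
probe green 1531 [422.8 152.9] [0.5098 0.1174] [np.float64(20.1), np.float64(48.7)] -19.57
probe green 191 [384.5 241.7] [0.4336 0.142 ] [np.float64(11.2), np.float64(14.5)] 66.42
probe yellow 828 [204.6 190.6] [0.479  0.2904] [np.float64(20.5), np.float64(33.1)] -1.09
probe yellow 123 [212. 289.] [0.3888 0.2955] [np.float64(9.2), np.float64(12.3)] -4.93
green [[0.5896, 0.0865, 0.009], [0.4335, 0.1408, 0.009]] 0.16533236618276567 -19.189722615482484 [0.51154962 0.11365647 0.009     ]
yellow [[0.5545, 0.291, 0.009], [0.3897, 0.2935, 0.009]] 0.16480031087517533 -0.8949498511926708 [0.47212708 0.29224041 0.009     ]
```

```bash
python3 - <<'E'
from meas import *
st=pickle.load(open("st.pkl","rb"))
im=cv2.imread("pics/w_probes.png")
m=cv2.inRange(cv2.cvtColor(im,cv2.COLOR_BGR2HSV),(18,140,40),(36,255,255))
for a,c,b,l in blobs(m,60):
    r=rect("wrist",l,.018 if a>500 else .009,st["probes"]); print("probe",a,c,b,r[0].round(4),r[1],np.degrees(r[2]).round(2))
E
cat > pick.py <<'E'
from h import *
def Rz(a):
    c,s=np.cos(a),np.sin(a)
    return np.array([[c,s,0],[s,-c,0],[0,0,-1.]])
def pick(x,y,a,zg=.016):
    R=Rz(a)
    ctrl.reach([x,y,.09],R)
    hit=ctrl.move_straight([x,y,zg],velocity=.1,stop_force=15)
    ctrl.set_gripper(0.0)
    s=ctrl.read_state(); print("gripped",hit,s["time"],s["gripper_width"],s["eef_pos"].round(4))
    ctrl.move_straight([x,y,.15],velocity=.2)
    s=ctrl.read_state(); print("lifted",s["time"],s["gripper_width"],s["ft_force"].round(2))
E
python3 - <<'E'
from pick import *
pick(.510,.1155,np.radians(-19.4))
cv2.imwrite("pics/w_g1.png",ctrl.grab_frame("wrist")); cv2.imwrite("pics/s_g1.png",ctrl.grab_frame("side"))
E
```

```text
probe 1404 [206.9 200.4] [193 170  28  61] [0.472  0.2902] [np.float64(19.9), np.float64(50.1)] -0.88
probe 178 [213.7 288.2] [206 281  16  14] [0.3902 0.2938] [np.float64(12.9), np.float64(14.6)] -89.62
gripped False 5.7667 0.016335227040900586 [0.5102 0.1156 0.0164]
lifted 6.5833 0.016579157296420885 [0.12 0.9  0.15]
```

View pics/w_g1.png

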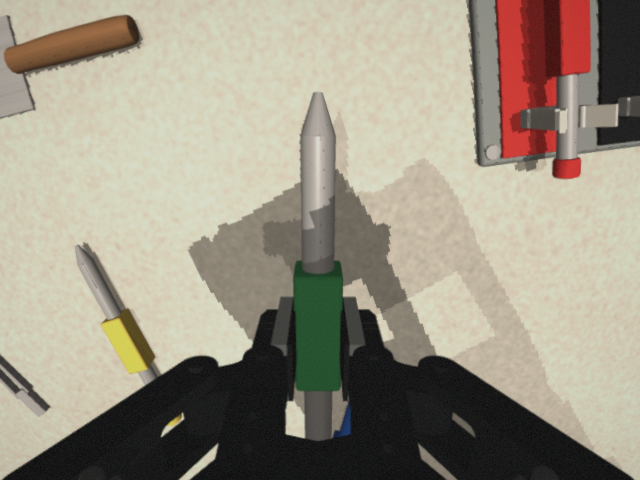

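View pics/s_g1.png

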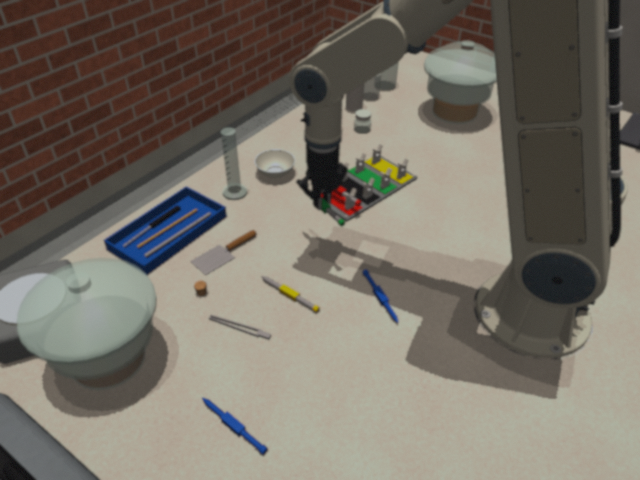

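Wrist view: green grip is held straight and centred between the pads, ends at rows 262 and 388, tip at (318,95). Now I check how well it is centred along its length, and the clip positions.

```bash
python3 - <<'E'
from meas import *
st=pickle.load(open("st.pkl","rb"))
s=dict(eef_rot=np.eye(3),eef_pos=np.zeros(3))
print(onplane("wrist",[(318,264),(318,388)],-.002,s).round(4), onplane("wrist",[(318,94)],.007,s).round(4))
# clips in rack view
import cv2
im=cv2.imread("pics/w_rack.png")[70:280,200:470]
cv2.imwrite("pics/crop.png",cv2.resize(im,None,fx=2.9,fy=2.8,interpolation=cv2.INTER_CUBIC))
E
```

```text
[[ 0.0291 -0.0002 -0.002 ]
 [-0.0236 -0.0002 -0.002 ]] [[ 0.0854 -0.0002  0.007 ]]
```

View pics/crop.png

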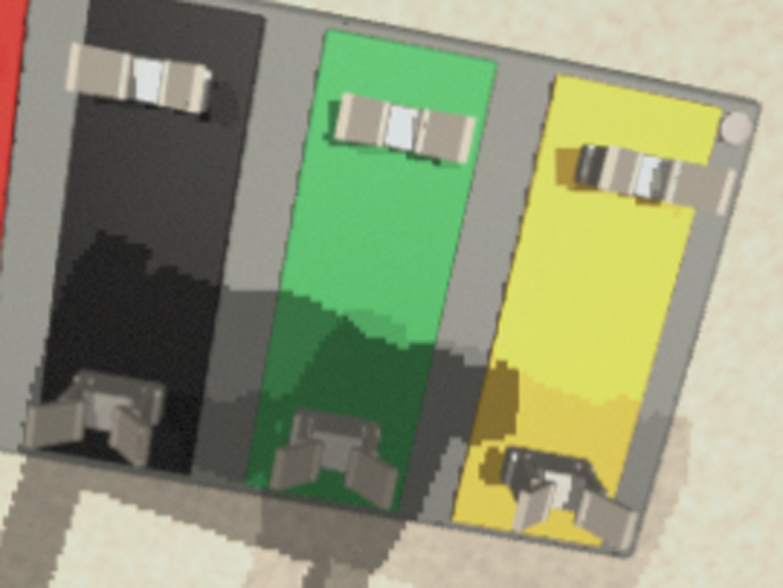

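```bash
python3 - <<'E'
from meas import *
st=pickle.load(open("st.pkl","rb"))
a=np.radians(-10.7);X=np.array([np.cos(a),np.sin(a)]);Y=np.array([-X[1],X[0]])
for n,c,pts in(("g",(.5589,-.197),[(402,128),(336,440)]),("y",(.5458,-.2655),[(648,177),(556,488)])):
    px=[(200+u/2.9,70+v/2.8) for u,v in pts]
    P=onplane("wrist",px,.037,st["rack"])[:,:2]-c
    print(n,(P@X).round(4),(P@Y).round(4))
E
```

```text
g [ 0.0493 -0.0472] [-0.0013 -0.0005]
y [ 0.0493 -0.0501] [-0.0034 -0.0007]
```

```bash
cat > place.py <<'E'
from pick import *
A=np.radians(-10.7);X=np.array([np.cos(A),np.sin(A)])
def hover(c,off):
    p=np.array(c)-off*X
    ctrl.reach([*p,.15],Rz(A))
    ctrl.move_straight([*p,.085],velocity=.15)
    s=ctrl.read_state(); print("hover",s["time"],s["eef_pos"].round(4),s["ft_force"].round(1))
def press(c,off,zt):
    p=np.array(c)-off*X
    # slow down in steps, logging force
    for z in np.r_[np.arange(.076,zt,-.004),zt]:
        hit=ctrl.move_straight([*p,z],velocity=.06,stop_force=45)
        s=ctrl.read_state(); print(round(z,4),hit,s["eef_pos"].round(4),s["ft_force"].round(1),s["torque"].round(2))
        if hit: break
    print(s["time"],s["gripper_width"])
E
python3 - <<'E'
from place import *
hover((.5589,-.197),.0022)
cv2.imwrite("pics/w_g2.png",ctrl.grab_frame("wrist"))
E
```

```text
hover 8.4667 [ 0.5571 -0.1961  0.0853] [0.6 0.2 0.6]
```

View pics/w_g2.png

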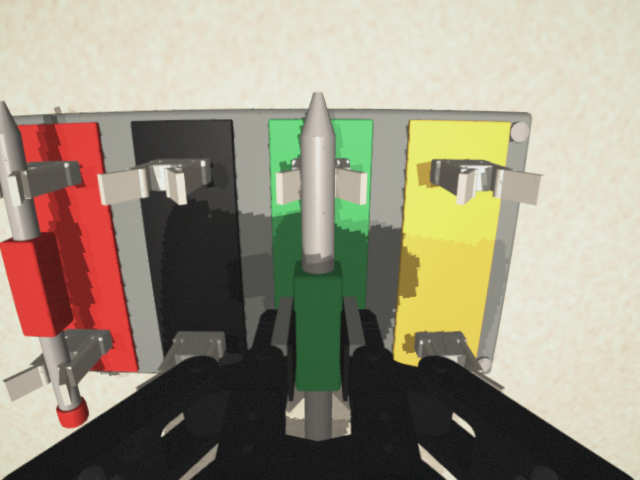

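Wrist view: the shank at column 318 lies over the mouth of the green front clip (276 to 367, centre 321.5), parallel to the strip, so alignment is within about 1 mm. Now I press.

```bash
python3 - <<'E'
from place import *
press((.5589,-.197),.0022,.0512)
cv2.imwrite("pics/w_g3.png",ctrl.grab_frame("wrist"));cv2.imwrite("pics/s_g3.png",ctrl.grab_frame("side"))
E
```

```text
0.076 False [ 0.5566 -0.1965  0.076 ] [ 0.1  1.1 -1.5] [-0.06 -0.03 -0.01]
0.072 False [ 0.5566 -0.1966  0.0718] [-0.2  0.2 -0.8] [-0.04  0.   -0.01]
0.068 False [ 0.5565 -0.1965  0.0677] [-0.4 -0.3 -0.9] [-0.   -0.02  0.03]
0.064 False [ 0.5568 -0.1967  0.0639] [ 0.8 -0.9 -0.2] [-0.14  0.   -0.04]
0.06 False [ 0.5575 -0.1969  0.0603] [ 2.1 -0.9  0.4] [-0.26 -0.38  0.01]
0.056 False [ 0.557  -0.1967  0.0558] [ 4.1 -2.7 -4.3] [-0.41 -0.57  0.03]
0.052 False [ 0.557  -0.1968  0.0523] [ 1.7 -1.8  4.3] [-0.37 -0.09 -0.06]
0.0512 False [ 0.557  -0.1968  0.0522] [-1.5 -1.2 12.3] [-0.2   0.3   0.05]
10.5667 0.01651230717239099
```

View pics/w_g3.png

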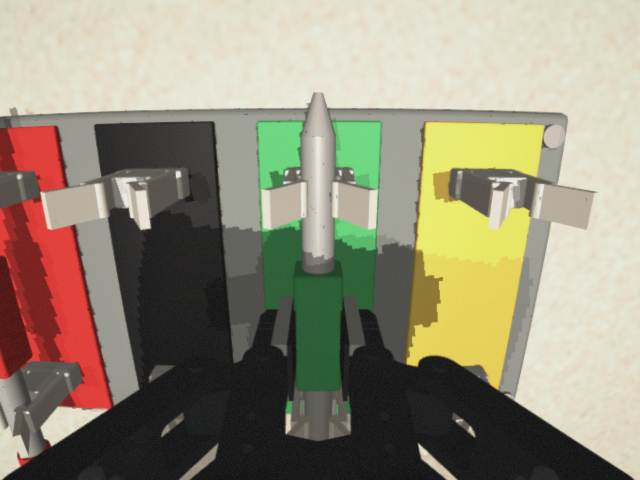

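```bash
python3 - <<'E'
from place import *
p=np.array((.5589,-.197))-.0022*X
print(ctrl.move_straight([*p,.049],velocity=.05,stop_force=30)); s=ctrl.read_state(); print(s["eef_pos"].round(4),s["ft_force"].round(1),s["gripper_width"])
ctrl.set_gripper(.045)
ctrl.move_straight([*p,.16],velocity=.2)
s=ctrl.read_state(); print(s["time"],s["ft_force"].round(1))
import pickle; pickle.dump(s,open("g4.pkl","wb"))
cv2.imwrite("pics/w_g4.png",ctrl.grab_frame("wrist"));cv2.imwrite("pics/s_g4.png",ctrl.grab_frame("side"))
E
```

```text
False
[ 0.5571 -0.1968  0.0519] [-8.6  2.4 36.1] 0.01672573262364143
12.0083 [-1.1 -0.6  0.5]
```

View pics/w_g4.png

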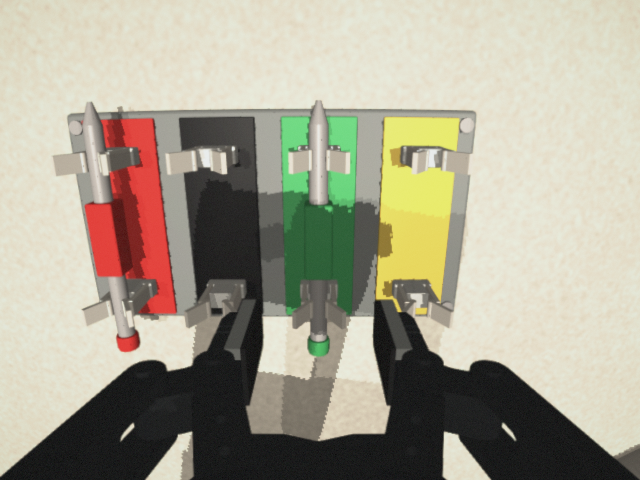

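Wrist view: green sits in both clips with its jaws closed over the shanks, tip at (318,101) and cap at (318,346). That matches the seated red one (tip row 103, cap 342). The seat stopped the press at 36 N with axis height about 44.6 mm. Yellow next.

```bash
python3 - <<'E'
from pick import *
pick(.474,.2915,np.radians(-.9))
cv2.imwrite("pics/w_y1.png",ctrl.grab_frame("wrist"))
E
```

```text
gripped False 15.175 0.016695024169931332 [0.4745 0.2919 0.0169]
lifted 15.9917 0.01629927430403189 [-0.49 -0.33 -1.78]
```

View pics/w_y1.png

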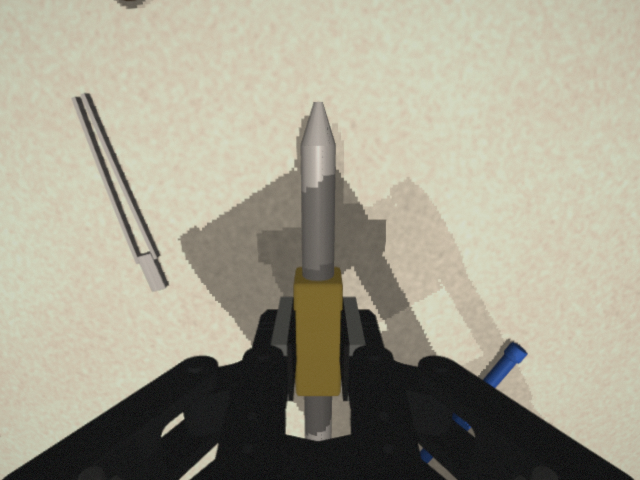

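Yellow is held straight, grip ends at rows 269 and 395, tip at (318,102). It sits about 2.8 mm further back in the pads than green did, so the offset is about -0.5 mm. Hovering over the yellow place.

```bash
python3 - <<'E'
from place import *
hover((.5457,-.2662),-.0005)
cv2.imwrite("pics/w_y2.png",ctrl.grab_frame("wrist"))
E
```

```text
hover 18.65 [ 0.5465 -0.2661  0.0852] [-0.2  0.7 -0.3]
```

View pics/w_y2.png

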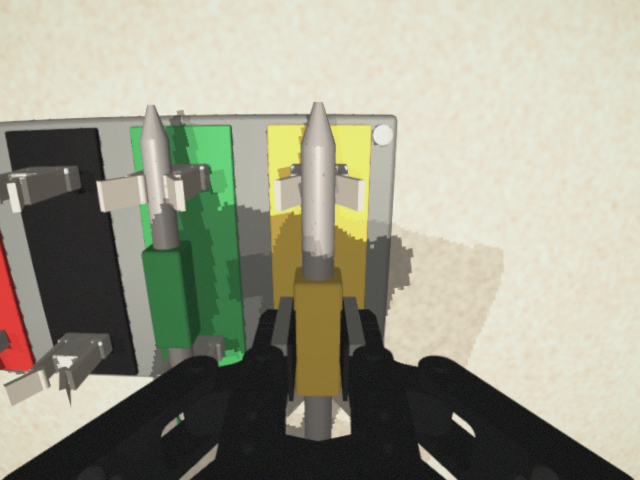

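The yellow front mouth (275 to 363, centre 319) is centred under the shank (318) and parallel to it. Pressing.

```bash
python3 - <<'E'
from place import *
c=(.5457,-.2662)
press(c,-.0005,.0512)
p=np.array(c)+.0005*X
print(ctrl.move_straight([*p,.049],velocity=.05,stop_force=30)); s=ctrl.read_state(); print(s["eef_pos"].round(4),s["ft_force"].round(1),s["gripper_width"])
ctrl.set_gripper(.045)
ctrl.move_straight([*p,.16],velocity=.2)
ctrl.reach([.50,-.22,.22],Rz(A))
s=ctrl.read_state(); print(s["time"],s["ft_force"].round(1))
cv2.imwrite("pics/w_y4.png",ctrl.grab_frame("wrist"))
cv2.imwrite("pics/s_y4.png",ctrl.grab_frame("side"))
i=cv2.imread("pics/s_y4.png")[130:230,290:430];cv2.imwrite("pics/s_y4c.png",cv2.resize(i,None,fx=5,fy=5,interpolation=cv2.INTER_CUBIC))
E
```

```text
0.076 False [ 0.5461 -0.2663  0.076 ] [-0.  -0.2 -0.5] [-0.01 -0.03  0.02]
0.072 False [ 0.546  -0.2663  0.0718] [ 0.5 -0.8 -0.5] [-0.03  0.03  0.01]
0.068 False [ 0.546  -0.2662  0.0677] [ 0.  -0.5 -0.4] [-0.03  0.02  0.  ]
0.064 False [ 0.5464 -0.2664  0.064 ] [ 0.2 -0.   0.9] [-0.1  -0.08 -0.01]
0.06 False [ 0.5469 -0.2666  0.0603] [3.4 0.1 1.7] [-0.08 -0.5   0.01]
0.056 False [ 0.5461 -0.2662  0.0556] [ 2.9 -1.3 -4.8] [-0.2  -0.55 -0.01]
0.052 False [ 0.5463 -0.2664  0.0527] [-1.7 -0.1  8.3] [0.08 0.18 0.01]
0.0512 False [ 0.5463 -0.2664  0.0527] [-4.5  2.  15.8] [0.29 0.57 0.01]
20.75 0.01635206699232541
False
[ 0.5464 -0.2664  0.0524] [-10.4   5.6  38.4] 0.01630179755639337
22.5417 [-0.5 -0.5  0.3]
```

View pics/w_y4.png

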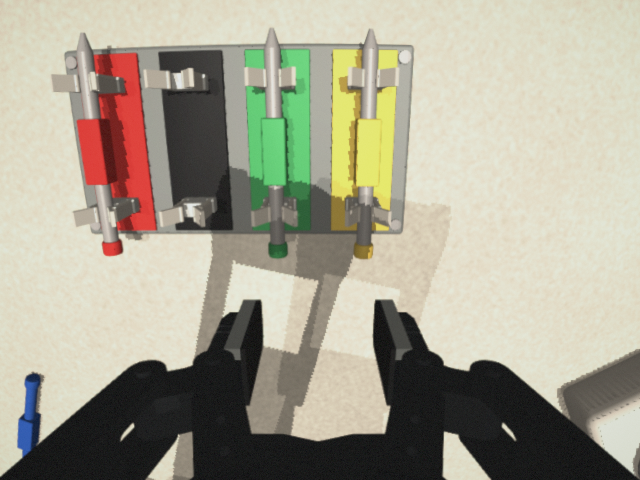

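View pics/s_y4c.png

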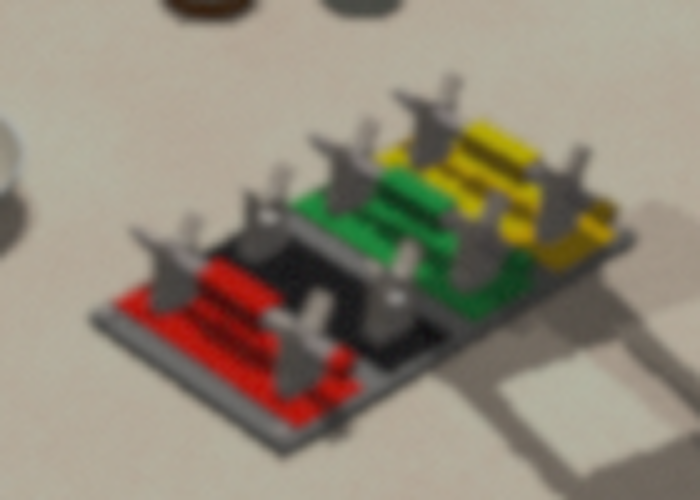

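Wrist view: green (tip 271,30, cap 278,250) and yellow (tip 370,32, cap 363,250) lie in all four clips, level with the seated red one. The side view shows the same height for all three. The gripper is clear, so I hand in.

```bash
python3 -c "
from rig import ctrl
print(ctrl.close_job())"
```

```text
the job is handed in; nothing more can be done
None
```

I clipped the green probe and then the yellow one into their own colour places on the rack. I let go of both, backed the gripper clear, and handed the job in at about 22.7 s of the 51 s allowed.

- **Seating:** With each probe I felt the snap, a brief downward pull of 4 to 5 N. Pressing further met a solid stop at 36 N for green and 38 N for yellow. The axis heights were then about 44.5 mm, against the 45 mm target.
- **Final pictures:** Both probes lie in their two clips, level and about centred like the red one already there. The blue look-alikes and the red probe were left alone.
- **One disagreement:** The probes measured about 165 mm from cap to tip, not the stated 160 mm. I centred them by the grip instead, which measured about 50 mm long as stated.

No check failed.

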